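# Pop the latch and open the glass strip case

## Task

Open the wider of the two lidded cases (nothing needs to be gripped or lifted): press down its release tab with the fingertips so that the sprung lid pops up, then push the lid back until it is fully open and rests on its stop by itself. Leave the narrower case shut, both cases where they stand on the bench, and everything else undisturbed, and end clear of everything.

Things in the scene. Friction and masses are not known exactly. Their poses are not given: they have to be found in the camera images.
- wide_case: The wider of two grey sheet-steel cases with flat aluminium lids: 110 mm deep (x), 150 mm wide (y), 59 mm high with the lid shut; about 2 kg, on rubber feet, loose on the bench. Holds glass strips. Origin: centre of the underside. -x points to its front, where the release tab is; +x to its back, where the lid hinge is.
- wide_case_tab (a joint): Angle of the wide case's release tab: 0 at rest; about 0.23 lets the lid go; 0.35 pressed right down. Sprung: 2 to 3 N at the outer part of the pad starts it, 5 to 6 N presses it right down (11 mm at the pad's marked point, 15 mm at its end); it springs back when let go.
- wide_case_tab_pad (a point): Where to press (straight down) on the wide case's tab: a black pad 26 mm wide (y) sticking out of the middle of the front, its top 44 mm above the bench at rest. This point is 96 mm in front of the case's centre, the pad's end 109 mm. Press 75 to 105 mm in front of the centre: the tab's hook, 64 mm high, stands over the lid's lip, 59 to 69 mm in front.
- wide_case_lid (a joint): Opening angle of the wide case's lid about its back edge: 0 shut and latched; when the tab is pressed a spring leg lifts it to about 0.8 and holds it there; beyond that it swings freely, lightly damped: let go before 1.57 (upright) it falls back to 0.8, past upright it falls onto its stop at 1.95, fully open.
- wide_case_lid_hinge (a point): Middle of the wide lid's hinge line: at case x = +58 mm, y = 0, 52 mm above the case's underside; the hinge line runs along the case's y.
- wide_case_lid_edge (a point): Middle of the wide lid's free front edge, half-way through its thickness, moving with the lid: 114 mm from the hinge line; the lid is a plate 6 mm thick and 150 mm wide, with a 30 mm wide, 7 mm deep catch lip in the middle of this edge. Its axes turn with the lid: -x from the hinge to the edge, z out of the lid's outer face.
- narrow_case: The narrower of two grey sheet-steel cases with flat aluminium lids: 110 mm deep (x), 100 mm wide (y), 59 mm high with the lid shut; about 2 kg, on rubber feet, loose on the bench. Holds glass nuggets. Origin: centre of the underside. -x points to its front, where the release tab is; +x to its back, where the lid hinge is.
- narrow_case_tab (a joint): Angle of the narrow case's release tab: 0 at rest; about 0.23 lets the lid go; 0.35 pressed right down. Sprung: 2 to 3 N at the outer part of the pad starts it, 5 to 6 N presses it right down (11 mm at the pad's marked point, 15 mm at its end); it springs back when let go.
- narrow_case_tab_pad (a point): Where to press (straight down) on the narrow case's tab: a black pad 26 mm wide (y) sticking out of the middle of the front, its top 44 mm above the bench at rest. This point is 96 mm in front of the case's centre, the pad's end 109 mm. Press 75 to 105 mm in front of the centre: the tab's hook, 64 mm high, stands over the lid's lip, 59 to 69 mm in front.
- narrow_case_lid (a joint): Opening angle of the narrow case's lid about its back edge: 0 shut and latched; when the tab is pressed a spring leg lifts it to about 0.8 and holds it there; beyond that it swings freely, lightly damped: let go before 1.57 (upright) it falls back to 0.8, past upright it falls onto its stop at 1.95, fully open.
- narrow_case_lid_hinge (a point): Middle of the narrow lid's hinge line: at case x = +58 mm, y = 0, 52 mm above the case's underside; the hinge line runs along the case's y.
- narrow_case_lid_edge (a point): Middle of the narrow lid's free front edge, half-way through its thickness, moving with the lid: 114 mm from the hinge line; the lid is a plate 6 mm thick and 100 mm wide, with a 30 mm wide, 7 mm deep catch lip in the middle of this edge. Its axes turn with the lid: -x from the hinge to the edge, z out of the lid's outer face.
- pen: Bystander: marker pen lying on the bench between the two cases, 126 x 13 x 15 mm. Origin: centre of its underside.
- round_tin: Bystander: low round tin, 62 mm across, 24 mm high, behind the cases. Origin: centre of its underside.
- oil_bottle: Bystander: small bottle with a screw cap, 35 mm across, 73 mm high, standing to the left of the cases. Origin: centre of its underside.
- foil_ring: Bystander: flat ring of copper foil, 97 mm across, 8 mm high, lying in front of the cases. Origin: centre of its underside.
- small_tin: Bystander: round tin, 52 mm across, 34 mm high, behind the cases. Origin: centre of its underside.

How it is judged:
By the outcome, as a careful person would: the job done as asked, in the order asked, and still so for the second after the job is handed in, with the robot touching nothing.
It also fails if it takes over 38 s, if anything falls off the work surface, if the arm or the gripper's body presses on something with over 40 N, if the wrist force passes 120 N, or if a joint passes its speed limit or range.

## Robot

A 6-joint arm with a two-finger parallel gripper is mounted at the origin on a cart in front of the work surface, level with it; the furniture and walls round the work are solid. World frame = base frame: x ahead of the robot, y to its left, z up, the work surface at z = 0. Lengths are in m, angles in rad, forces in N, time in s.
With the tool pointing down it reaches from about 0.425 to 0.95 m from the base axis. Payload 3.5 kg.
Tool frame: the origin (TCP) lies midway between the tips of the shut fingers; the grasp point (between the pads) lies ctrl.hold_point_z behind it (ctrl.hold_point_z is the distance from the TCP to the grasp point, in m); z points along the fingers, x is the direction in which the jaws open and shut, and the axes are right-handed (so a half turn about z gives the same grasp; the last joint's range is limited). The gripper opens to 85 mm and grips with 20 to 120 N. Pads are 22 mm wide; open, the fingers measure 114 mm over their backs; the gripper's body (76 mm by 85 mm) begins 54 mm behind the grasp point. The pads swing forward as they close: fully open they stand 13 mm farther back than shut.
Start: joints at [1.164, 0.286, 1.577, -0, 1.279, -0.15], TCP at [0.171, 0.653, 0.231] pointing down, gripper open.
Joint ranges: [-2.77, 2.77], [-0.9, 2.22], [0.21, 2.48], [-1.53, 4.67], [0.24, 2.81], [-2.84, 2.84]. Speed limits (rad/s): [2.79, 2.79, 3.14, 3.14, 3.14, 3.14].

## Interface

Orientations are given as a unit quaternion [x, y, z, w].
In Python, from plant import ctrl gives the robot as it stands.
- The arm moves only by the tool step_arm, never from a script. Its arguments are lists of equal length, an entry for each row: "gripper": the gripper's target within -1 to 1 (shut at 1, half-way at 0, fully open at -1); "linear": the shift along the tool's x, y, z in m, a list of three; "delta_rot": the turn, a rotation vector about the tool's x, y, z in degrees, a list of three. A call has 1 to 20 rows; each row is the pose to reach, as a shift and turn from the pose commanded when the call began, along the tool's axes at that moment; what a row does not reach only later rows make up. A row lasts 1/8 s, in which the tool goes at most 62.5 mm and 10.7 degrees, less where a joint would pass 70% of its speed; a pose out of reach is approached as far as the arm can. A call with a gripper value outside its range is refused whole. The fingers move at their own pace and stop on an object; "grip_force" is the grip in N (left out, the last holds). Time passes only in rows, so rows that repeat a pose let the fingers close. It gives the time, the measured TCP pose, the force and the opening at its end, in the units of the state.
- ctrl.get_state(): the state, without advancing time (a new reading comes with each control period).
- ctrl.read_camera(name): name is "side" or "top" or "wrist"; returns a dict with "frame" (480x640x3 uint8, red, green, blue), "fx", "fy", "cx", "cy" (pixels), "view" (4x4, takes a point from world to camera coordinates). Camera axes: x right, y down, z forward; pixel columns grow to the right and rows downward; lengths in m; the calibration is good to about 2 mm. A picture is of the moment at which its call begins. There is no depth.
- ctrl.sign_off(): hands the job in, once; it reports no verdict.
The state is a dict: "time": time; "qpos": joint angles; "dq": joint speeds; "joint_efforts": joint torques, N m; "eef_pos": TCP position; "tcp_rot": TCP orientation; "contact_force": force on the tool from outside, world axes, zero at the start; "wrist_torque": the same for the moment, N m; "opening": opening from 0.0 (shut) to 1.0 (fully open).
Only numpy, scipy, OpenCV 4.12 (cv2) and the standard library are available. Lean on these libraries where they do the work, as an engineer would, in place of code of your own. Each camera call takes 0.05 s, during which the arm holds its last target. There are 200 camera calls.

## Working session

There is one attempt and no reset: what is moved stays moved. The work goes in short steps, Python scripts to look and compute and a tool call to move; the robot and the scene stay as the last step left them, time stands still between calls to the robot, and variables do not carry over. Pictures are saved under pics/ and viewed, on a budget of 10 in all, crops included, one or two more only if the job needs it, and the job is handed in when it is done.

Besides the shell and the picture viewer there is one more tool, called after "Request:" by a JSON object that holds its "fn" and its "kwargs". step_arm: Moves the arm, as the interface text tells. Its arguments: {"type":"object","properties":{"gripper":{"type":"array"},"linear":{"type":"array"},"delta_rot":{"type":"array"},"grip_force":{"type":"number"}},"required":["gripper","linear","delta_rot"]}

```bash
mkdir -p pics; cat > h.py <<'E'
import numpy as np, cv2
from plant import ctrl
from scipy.spatial.transform import Rotation as R
def save(name,fn):
    c=ctrl.read_camera(name); cv2.imwrite('pics/'+fn,c['frame'][:,:,::-1]); return c
def ray(c,u,v,z):
    V=np.array(c['view']); Rm=V[:3,:3]; o=-Rm.T@V[:3,3]
    d=Rm.T@np.array([(u-c['cx'])/c['fx'],(v-c['cy'])/c['fy'],1]); return o+d*(z-o[2])/d[2]
def proj(c,p):
    V=np.array(c['view']); q=V[:3,:3]@p+V[:3,3]; return c['fx']*q[0]/q[2]+c['cx'],c['fy']*q[1]/q[2]+c['cy']
E
python3 - <<'E'
from h import *
import pickle
for n in('top','side'):
    c=save(n,n+'0.png'); pickle.dump(c,open(n+'.pkl','wb')); print(n,c['fx'],c['cx'],c['cy'],np.round(c['view'],3).tolist())
s=ctrl.get_state(); print(s['eef_pos'],s['tcp_rot'],R.from_quat(s['tcp_rot']).as_matrix().round(3),s['time'],ctrl.hold_point_z)
E
```

```text
top 585.3213776953119 314.55402117580064 234.75997511602472 [[-0.12, -0.993, 0.003, 0.306], [-0.972, 0.117, -0.203, 0.485], [0.201, -0.027, -0.979, 1.085], [0.0, 0.0, 0.0, 1.0]]
side 519.4337533542142 314.38835435964296 244.17471611252464 [[0.99, -0.142, -0.001, -0.487], [-0.06, -0.409, -0.911, 0.183], [0.129, 0.901, -0.413, 0.839], [0.0, 0.0, 0.0, 1.0]]
[0.17120042 0.65231991 0.23005087] [ 7.91844832e-01  6.10721375e-01 -9.38646739e-04  5.32833480e-04] [[ 0.254  0.967 -0.001]
 [ 0.967 -0.254 -0.002]
 [-0.002 -0.    -1.   ]] 0.1 0.0187
```

View pics/top0.png

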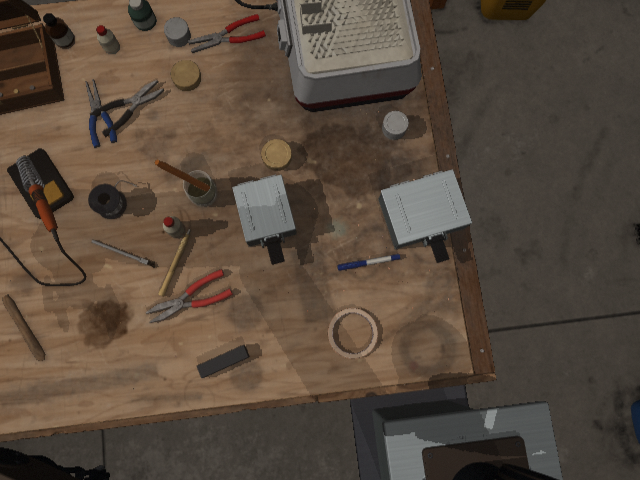

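View pics/side0.png

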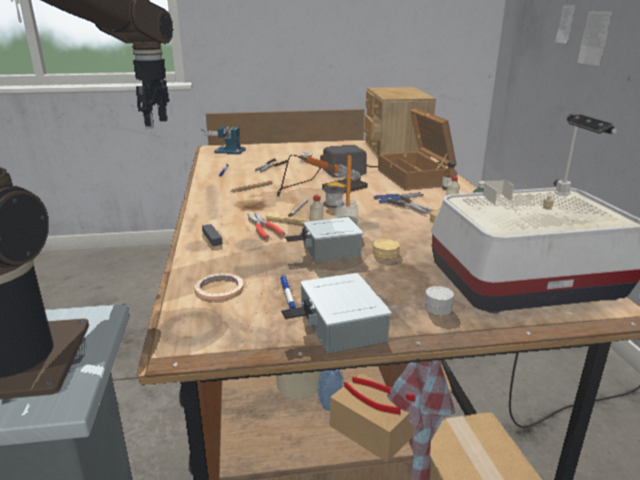

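The top view shows the wide case at about (425,208) with its tab near (439,250). The narrow case is at (265,210), the pen at (369,263), and the wide case sits near the bench's right edge. I'll enlarge the wide case.

```bash
python3 - <<'E'
import cv2
a=cv2.imread('pics/top0.png')[160:280,360:490]; cv2.imwrite('pics/crop1.png',cv2.resize(a,None,fx=5,fy=5,interpolation=cv2.INTER_CUBIC))
E
```

```text
(no output)
```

View pics/crop1.png

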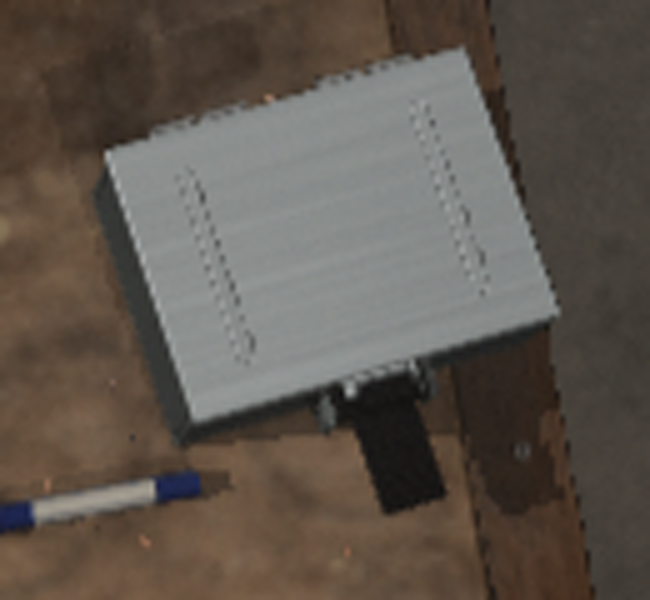

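In the crop, the lid corners are (105,152), (465,48), (558,315) and (192,425), and the pad end corners are (388,514) and (445,493).

```bash
python3 - <<'E'
from h import *
import pickle
c=pickle.load(open('top.pkl','rb'))
f=lambda u,v,z: ray(c,360+u/5-.4,160+v/5-.4,z)
BL,BR,FR,FL=[f(*p,.059) for p in((105,152),(465,48),(558,315),(192,425))]
for p in (BL,BR,FR,FL): print(p.round(4))
print([np.linalg.norm(a-b).round(4) for a,b in((BL,BR),(FR,FL),(BL,FL),(BR,FR))])
ax=(BL+BR-FL-FR); ay=(BL-BR+FL-FR)
print('yaw',np.degrees([np.arctan2(ax[1],ax[0]),np.arctan2(-ay[0],ay[1])]))
e=(f(388,514,.044)+f(445,493,.044))/2
m=(BL+BR+FL+FR)/4; print('lidmid',m,'padend',e, 'dist',np.linalg.norm((e-m)[:2]), np.degrees(np.arctan2(*(m-e)[1::-1])))
s=lambda u,v,z: ray(c,u,v,z).round(3)
print('narrow',s(237,188,.059),s(286,178,.059),s(294,230,.059),s(245,240,.059)); print('pen',s(339,267,.01),s(400,257,.01)); print('ring',s(353,333,.0),'tin',s(395,125,.03))
print('bottle',s(173,228,.05),'cuptall',s(160,162,.12))
E
```

```text
[0.5893 0.1075 0.059 ]
[ 0.6144 -0.0392  0.059 ]
[ 0.5038 -0.0568  0.059 ]
[0.478  0.0899 0.059 ]
[np.float64(0.1489), np.float64(0.149), np.float64(0.1127), np.float64(0.112)]
yaw [8.99768795 9.84174315]
lidmid [0.54635967 0.02533629 0.059     ] padend [0.43961587 0.00589278 0.044     ] dist 0.10850018233112256 10.323315184327154
narrow [0.627 0.385 0.059] [0.636 0.288 0.059] [0.53  0.284 0.059] [0.522 0.38  0.059]
pen [0.456 0.205 0.01 ] [0.461 0.081 0.01 ]
ring [0.325 0.194 0.   ] tin [0.731 0.054 0.03 ]
bottle [0.564 0.517 0.05 ] cuptall [0.675 0.517 0.12 ]
```

Request:
{"fn": "step_arm", "kwargs": {"gripper": [1, 1, 1, 1, 1, 1, 1, 1, 1, 1, 1, 1, 1, 1, 1, 1, 1, 1], "linear": [[-0.033, 0.045, 0.004], [-0.066, 0.091, 0.008], [-0.099, 0.136, 0.012], [-0.131, 0.182, 0.017], [-0.164, 0.227, 0.021], [-0.197, 0.273, 0.025], [-0.23, 0.318, 0.03], [-0.276, 0.334, 0.038], [-0.322, 0.35, 0.047], [-0.368, 0.367, 0.055], [-0.414, 0.383, 0.064], [-0.46, 0.399, 0.072], [-0.506, 0.415, 0.081], [-0.552, 0.4315, 0.09], [-0.552, 0.4315, 0.09], [-0.552, 0.4315, 0.09], [-0.552, 0.4315, 0.09], [-0.552, 0.4315, 0.09]], "delta_rot": [[0, 0, -3], [0, 0, -6], [0, 0, -9], [0, 0, -12], [0, 0, -15], [0, 0, -18], [0, 0, -21], [0, 0, -24.4], [0, 0, -24.4], [0, 0, -24.4], [0, 0, -24.4], [0, 0, -24.4], [0, 0, -24.4], [0, 0, -24.4], [0, 0, -24.4], [0, 0, -24.4], [0, 0, -24.4], [0, 0, -24.4]], "grip_force": 40}}

```text
time: 2.35
eef_pos: [0.4486, 0.0103, 0.1415]
tcp_rot: [0.644, 0.765, 0.0, 0.0]
contact_force: [-0.2, -0.4, 0.0]
opening: 0.002
```

```bash
python3 - <<'E'
from h import *
s=ctrl.get_state(); print(s['time'],s['eef_pos'],s['qpos'],s['opening'],s['contact_force']);print(R.from_quat(s['tcp_rot']).as_matrix().round(3))
c=save('wrist','w1.png')
for d in(.098,.109): print(proj(c,np.array([.545-d*np.cos(.17),.025-d*np.sin(.17),.044])))
E
```

```text
2.35 [0.44855647 0.01033466 0.14146359] [-2.03830915e-01 -1.30505100e-01  2.19364417e+00  8.46907680e-05
  1.07820130e+00 -1.94565170e+00] 0.00239803346797305 [-0.19181473 -0.42949209  0.03202747]
[[-0.17   0.985  0.   ]
 [ 0.985  0.17   0.   ]
 [-0.     0.    -1.   ]]
(np.float64(314.0498589173672), np.float64(231.7516386919256))
(np.float64(314.01533002018124), np.float64(217.20144600515053))
```

View pics/w1.png

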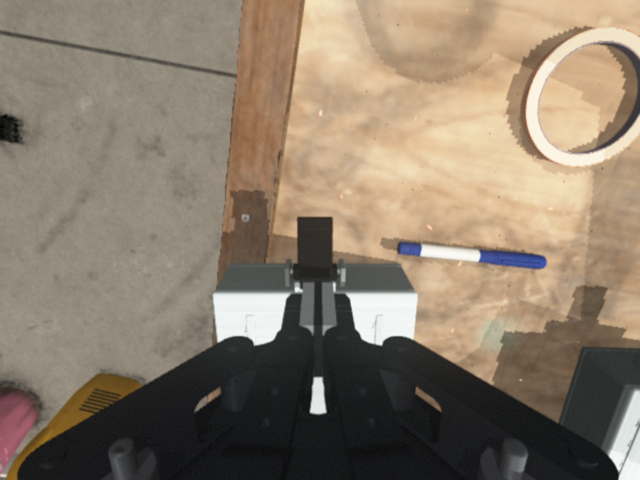

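The wrist view shows the pad end at (315,217), where I predicted it, and the tool is aligned with the case. Next I press.

Request:
{"fn": "step_arm", "kwargs": {"gripper": [1, 1, 1, 1, 1, 1, 1, 1, 1, 1, 1], "linear": [[0, 0, 0.03], [0, 0, 0.06], [0, 0, 0.085], [0, 0, 0.092], [0, 0, 0.096], [0, 0, 0.1], [0, 0, 0.104], [0, 0, 0.107], [0, 0, 0.1085], [0, 0, 0.1085], [0, 0, 0.1085]], "delta_rot": [[0, 0, 0], [0, 0, 0], [0, 0, 0], [0, 0, 0], [0, 0, 0], [0, 0, 0], [0, 0, 0], [0, 0, 0], [0, 0, 0], [0, 0, 0], [0, 0, 0]]}}

```text
time: 3.78
eef_pos: [0.449, 0.0092, 0.0347]
tcp_rot: [0.645, 0.764, -0.0, -0.0]
contact_force: [-5.9, 1.3, 11.5]
opening: 0.001
```

```bash
python3 - <<'E'
from h import *
save('side','s2.png'); a=cv2.imread('pics/s2.png')[200:380,200:440]; cv2.imwrite('pics/s2c.png',cv2.resize(a,None,fx=3,fy=3))
E
```

```text
(no output)
```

View pics/s2c.png

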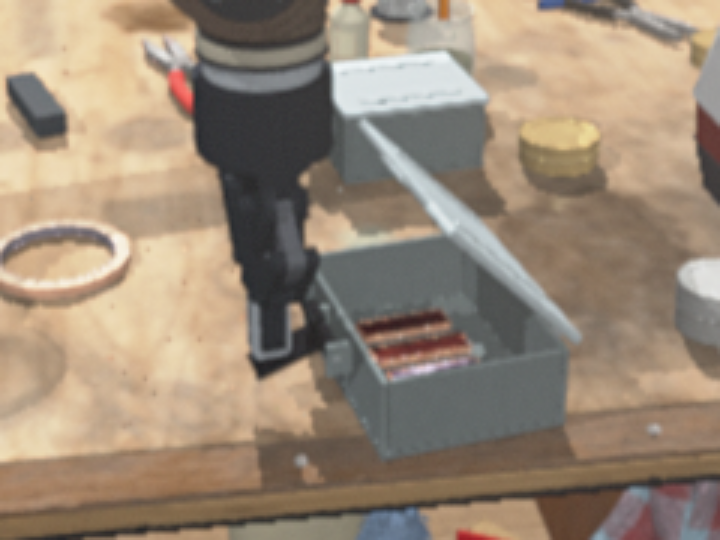

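The lid has popped to about 0.8 and the strips are visible inside. Now I lift off the tab and come up to the lid's edge.

Request:
{"fn": "step_arm", "kwargs": {"gripper": [1, 1, 1, 1, 1, 1, 1, 1], "linear": [[0, 0, -0.01], [0, 0, -0.04], [0, 0, -0.087], [0, 0, -0.087], [0, 0.025, -0.087], [0, 0.05, -0.087], [0, 0.05, -0.087], [0, 0.05, -0.087]], "delta_rot": [[0, 0, 0], [0, 0, 0], [0, 0, 0], [0, 0, 0], [0, 0, 0], [0, 0, 0], [0, 0, 0], [0, 0, 0]]}}

```text
time: 4.82
eef_pos: [0.4967, 0.0179, 0.1189]
tcp_rot: [0.645, 0.764, -0.001, -0.001]
contact_force: [0.1, -0.2, 0.3]
opening: 0.001
```

```bash
python3 - <<'E'
from h import *
c=save('side','s3.png'); a=cv2.imread('pics/s3.png')[200:380,200:440]; cv2.imwrite('pics/s3c.png',cv2.resize(a,None,fx=3,fy=3))
E
```

```text
(no output)
```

View pics/s3c.png

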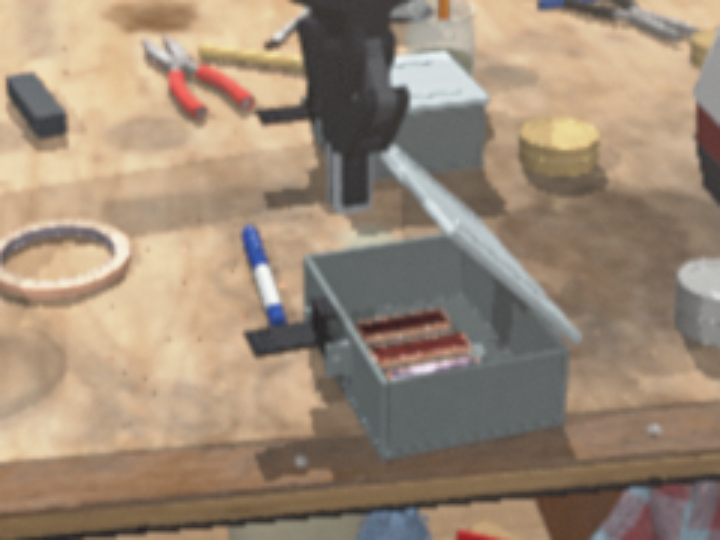

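The tab has sprung back, and the tip sits just in front of the lid's edge and a little below it. Next comes the push.

Request:
{"fn": "step_arm", "kwargs": {"gripper": [1, 1, 1, 1, 1, 1, 1, 1, 1, 1, 1, 1, 1, 1, 1, 1], "linear": [[0, 0.008, 0], [0, 0.016, 0], [0, 0.024, 0], [0, 0.032, 0], [0, 0.04, 0], [0, 0.048, 0], [0, 0.056, 0], [0, 0.064, 0], [0, 0.072, 0], [0, 0.08, 0], [0, 0.088, 0], [0, 0.095, 0], [0, 0.101, 0], [0, 0.107, 0], [0, 0.107, 0], [0, 0.107, 0]], "delta_rot": [[0, 0, 0], [0, 0, 0], [0, 0, 0], [0, 0, 0], [0, 0, 0], [0, 0, 0], [0, 0, 0], [0, 0, 0], [0, 0, 0], [0, 0, 0], [0, 0, 0], [0, 0, 0], [0, 0, 0], [0, 0, 0], [0, 0, 0], [0, 0, 0]]}}

```text
time: 6.88
eef_pos: [0.6031, 0.0358, 0.1195]
tcp_rot: [0.645, 0.764, -0.0, -0.0]
contact_force: [-0.2, 0.2, 0.1]
opening: 0.003
```

```bash
python3 - <<'E'
from h import *
c=save('side','s4.png'); a=cv2.imread('pics/s4.png')[200:380,200:440]; cv2.imwrite('pics/s4c.png',cv2.resize(a,None,fx=3,fy=3))
E
```

```text
(no output)
```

View pics/s4c.png

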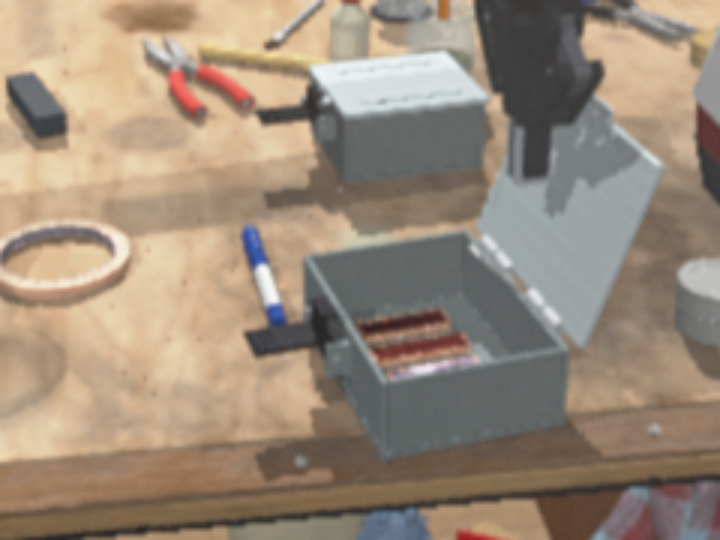

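The lid is back past upright with no load on the tool. I'll back straight out and then rise.

Request:
{"fn": "step_arm", "kwargs": {"gripper": [1, 1, 1, 1, 1, 1, 1, 1, 1, 1], "linear": [[0, -0.02, 0], [0, -0.06, 0], [0, -0.1, 0], [0, -0.13, -0.03], [0, -0.14, -0.08], [0, -0.14, -0.13], [0, -0.14, -0.15], [0, -0.14, -0.15], [0, -0.14, -0.15], [0, -0.14, -0.15]], "delta_rot": [[0, 0, 0], [0, 0, 0], [0, 0, 0], [0, 0, 0], [0, 0, 0], [0, 0, 0], [0, 0, 0], [0, 0, 0], [0, 0, 0], [0, 0, 0]]}}

```text
time: 8.18
eef_pos: [0.4645, 0.0124, 0.2678]
tcp_rot: [0.645, 0.764, -0.001, -0.002]
contact_force: [0.5, -0.5, -0.3]
opening: 0.0
```

```bash
python3 - <<'E'
from h import *
c=save('side','s5.png'); 
# predicted edge ends at 1.95 rad, outer top corners
o=np.array([.545,.025,0]);a=.17;X=np.array([np.cos(a),np.sin(a),0]);Y=np.array([-np.sin(a),np.cos(a),0])
im=c['frame'][:,:,::-1].copy()
for t,col in((1.95,(0,0,255)),(1.75,(0,255,255))):
  for y in(-.075,.075):
    p=o+X*(.058-.114*np.cos(t))+Y*y+np.array([0,0,.052+.114*np.sin(t)]); u,v=proj(c,p); print(t,y,u,v); cv2.circle(im,(round(u),round(v)),1,col,-1)
cv2.imwrite('pics/s5c.png',cv2.resize(im[180:380,200:460],None,fx=3,fy=3))
s=ctrl.get_state();print(s['contact_force'],s['eef_pos'],s['dq'])
# compare bystanders: pixel change mask, side + top
import pickle
t=save('top','t5.png'); d=np.abs(t['frame'].astype(int)-pickle.load(open('top.pkl','rb'))['frame']).max(2)
E
```

```text
1.95 -0.075 418.9660379485343 252.43196138900754
1.95 0.075 379.7952151902413 219.38581059607043
1.75 -0.075 406.89799225760873 250.67643549315667
1.75 0.075 369.0176631231463 217.56713967715623
[-0.02129375  0.67982628 -0.40004127] [0.46459405 0.01234521 0.26803511] [ 0.00015782 -0.00192587 -0.00715023 -0.00107967  0.00157746  0.00181053]
```

View pics/s5c.png

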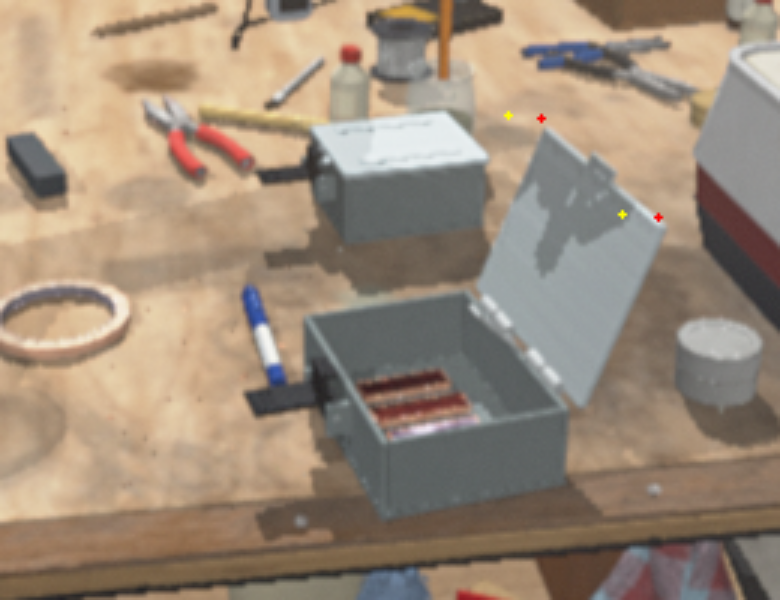

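View pics/t5.png

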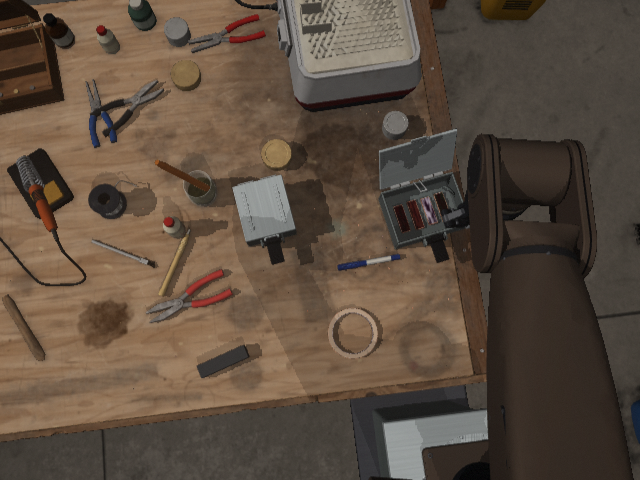

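The lid's corners lie next to the red 1.95 marks, clearly past the 1.75 ones. The tab is still at (438,250) in the top view, and the pen, ring, tins, bottle and narrow case are where they were. Handing in.

```bash
python3 -c "
from plant import ctrl
print(ctrl.sign_off())"
```

```text
the job is handed in; nothing more can be done
None
```

The wide case is open, with its lid resting on the stop, and I handed the job in at about 8.3 s of robot time. I pressed its tab with the shut fingertips until the lid popped up. I then lifted off and pushed the lid's free edge back past upright until it fell onto the stop. Finally I backed out and rose to 0.27 m.

- **Lid:** in the last side picture its corners lie within a few pixels of where a 1.95 rad opening should put them, with the tool away from it. The tab had sprung back.
- **Surroundings:** judged by eye, the narrow case is still shut, and both cases and the bystanders look unmoved in the before and after top views. I did not measure this.
- **Forces:** the tool read no more than about 13 N at the end of the press and about 0.8 N (sensor noise) at the end. These are end-of-move readings, so I did not see the peaks in between.

No check failed or disagreed.

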